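# Seat the square pendant blank in the press die

### The arm

A 6-joint arm with a two-finger parallel gripper is mounted at the origin on the work surface. World frame = base frame: x ahead of the robot, y to its left, z up, the work surface at z = 0. Lengths are in mm, angles in rad, forces in N, time in s.
With the tool pointing down it reaches from about 350 to 975 mm from the base axis. Payload 7.1 kg.
Tool frame: the origin (TCP) lies midway between the tips of the shut fingers; the grasp point (between the pads) lies 19 mm behind it; z points along the fingers, y is the line along which they close (so a half turn about z gives the same grasp; the last joint's range is limited). The gripper opens to 88 mm and grips with 3 to 60 N. Pads are 20 mm wide; open, the fingers measure 115 mm over their backs; the gripper's body (75 mm by 178 mm) begins 61 mm behind the grasp point.
Start: joints at [-1.301, 0.423, 1.63, -0, 1.089, -0.019], TCP at [178.019, -599.094, 222.675] pointing down, gripper open.
Joint ranges: [-3, 3], [-0.9, 2.11], [0.09, 2.58], [-1.31, 4.45], [0.11, 2.69], [-2.54, 2.54]. Speed limits (rad/s): [2.39, 2.39, 3.01, 3.14, 3.14, 3.14].

### API

Orientations are given as a rotation vector (axis times angle).
In Python, from workcell import ctrl gives the robot as it stands.
- The arm moves only by the shell command python3 -m pendant 'ROWS'. ROWS is a JSON object of lists of equal length, an entry for each row: "grip": the opening, from -1 (shut) to 1 (fully open); "linear": the shift along the tool's x, y, z in mm, a list of three; "angular": the turn, a rotation vector about the tool's x, y, z in rad, a list of three. In form: {"grip": [grip, ...], "linear": [[tx, ty, tz], ...], "angular": [[ax, ay, az], ...]}. A call has 1 to 12 rows; each row shifts and turns the commanded pose from where the row before left it, along the tool's axes as they then stand; what a row does not reach is not made up. A row lasts 1/12 s, in which the tool goes at most 41.7 mm and 7.16 degrees, less where a joint would pass 70% of its speed; a pose out of reach is approached as far as the arm can. A call with a gripper value outside its range is refused whole. The fingers move at their own pace and stop on an object; the grip force is fixed at half the most. Time passes only in rows, so rows that do not move let the fingers close. It gives the time, the measured TCP pose, the force, the opening and the grip force at its end, in the units of the state.
- ctrl.get_obs(): the state, without advancing time (a new reading comes with each control period).
- ctrl.get_image(name): name is "scene" or "top"; returns the picture (400x640x3 uint8, red, green, blue); there is no depth.
- ctrl.camera_params(name): a dict with "vfov" (degrees; the focal length in pixels is half the picture's height over the tangent of half this angle, whatever the lens; pixels are square), "cx", "cy" (the principal point, pixels), "k1" (the pictures are not rectified: a ray, as slopes to the right and down, at radius r is drawn at 1 + k1 r^2 times it, then the intrinsics apply), "R" (3x3) and "t" (3): a world point X has camera coordinates R X + t. Camera axes: x right, y down, z forward; pixel columns grow to the right and rows downward; lengths in mm; the calibration is good to about 2 mm. A picture is of the moment at which its call begins. camera_params takes no time and is no camera call.
- ctrl.close_job(): hands the job in; it is judged then, once.
The state is a dict: "t": time; "qpos": joint angles; "qvel": joint speeds; "joint_torque": joint torques, N m; "ee_pos": TCP position; "orientation": TCP orientation; "ft_force": force on the tool from outside, world axes, zero at the start; "moment": the same for the moment, N m; "width": finger opening in mm; "grasp_force": force on a finger pad.
Only numpy, scipy, OpenCV 4.12 (cv2) and the standard library are available. Lean on these libraries where they do the work, as an engineer would, in place of code of your own. Each camera call takes 0.05 s, during which the arm holds its last target. There are 200 camera calls.

### The job

Take the square wooden blank out of the display rack and lay it flat on the grey felt pad, letting go of it there. Then pick it up again and seat it, lying flat and fully home, in the square nest of the aluminium press die, and let go. Leave the round blank in the rack, and the cup, jar and brush where they are.

Things in the scene. Friction and masses are not known exactly. Their poses are not given: they have to be found in the camera images.
- square_blank: plain light-wood square plate, 56 x 56 x 9 mm thick, about 30 g, edges square and both faces alike. It starts standing upright in one of the two rack slots. Origin at the centre of the plate; its own x axis is the normal of the faces (9 mm through), its y and z axes run parallel to the edges (z up at the start). Either face may end up on top.
- round_blank: plain light-wood disc, 56 mm diameter, 9 mm thick, standing upright in the other rack slot. Origin at the disc's centre, own x axis = disc axis. Stays in the rack.
- rack: fixed wooden rack, 50 (x) x 200 (y) x 24 mm high. Origin at the centre of its underside on the table. Two slots in line along its y axis, centred at y = +45 and -45 mm, each 60 mm long (y), 11.5 mm wide (x), open at the top, slot floor 6 mm above the table; a standing blank's top edge is 62 mm above the table, 38 mm above the rack. Which slot holds which blank varies.
- felt_pad: fixed grey felt pad, 160 x 160 x 3 mm thick, firm. Origin at the centre of its underside on the table. Lies between rack and die.
- die: fixed aluminium press die, 79 (x) x 148 (y) mm, top of the walls 16 mm above the table. Origin at the centre of its underside on the table, z up. Two nests, a square one centred at its y = +34.5 mm and a round one (59 mm diameter, 6 mm deep) at y = -34.5 mm. Rack and die may be on either side of the pad.
- square_nest (a point): centre of the square nest's floor, 10 mm above the table; axes as the die's. Nest 59 x 59 mm inside, walls 10 mm thick, 6 mm high, with a lead-in at the top (1.5 mm wider each side, upper 2.5 mm); a seated blank stands 3 mm proud. The walls on the die's +x and -x sides have a gap 32 mm wide in the middle, open to the outside and down to the floor, for fingers.
- paper_cup: purple takeaway cup, 84 mm across the rim, 100 mm tall, loose; origin at the centre of its underside. Bystander.
- paint_jar: small glass paint jar with white cap, 48 mm diameter, 55 mm tall, loose; origin at the centre of its underside. Bystander.
- paint_brush: flat glue brush, 200 mm long, wooden handle, lying on the table beyond the pad, loose; origin under the middle of its length. Bystander.

How it is judged (in metres and radians):
On the way:
1. the square blank lies flat on the felt pad, let go (angle between the x axis of square_blank and the z axis of felt_pad, either way round below 0.1 rad and x of square_blank in the frame of felt_pad between -0.08 and 0.08 m and y of square_blank in the frame of felt_pad between -0.08 and 0.08 m and height (world z) of square_blank below 0.012 m and contact force between the fingers and square_blank below 0.05 N), for 0.2 s.
At the end, for the whole second after the job is handed in: The square blank lies flat (within 0.06 rad) in the square nest, its centre within 4 mm of the nest's centre horizontally and 3 to 6 mm above the nest floor (4.5 mm when fully home), at rest (horizontal distance between square_blank and square_nest below 0.004 m and z of square_blank in the frame of square_nest between 0.003 and 0.006 m and angle between the x axis of square_blank and the z axis of die, either way round below 0.06 rad and linear speed of square_blank below 0.02 m/s); the robot touches nothing.
It fails at once if the round blank was moved by more than 30 mm (distance of round_blank from where it was at the start of the episode above 0.03 m).
It fails at once if the cup was moved by more than 30 mm (distance of paper_cup from where it was at the start of the episode above 0.03 m).
It fails at once if the paint jar was moved by more than 30 mm (distance of paint_jar from where it was at the start of the episode above 0.03 m).
It fails at once if the brush was moved by more than 30 mm (distance of paint_brush from where it was at the start of the episode above 0.03 m).
It also fails if it takes over 69 s, if anything falls off the work surface, if the arm or the gripper's body presses on something with over 40 N, if the wrist force passes 120 N, or if a joint passes its speed limit or range.

## Working session

There is one attempt and no reset: what is moved stays moved. The work goes in short steps, Python scripts to look and compute and a shell command to move; the robot and the scene stay as the last step left them, time stands still between calls to the robot, and variables do not carry over. Pictures are saved under pics/ and viewed, at most 10 in all, crops included, and the job is handed in when it is done.

```bash
mkdir -p pics
cat > h.py <<'E'
import numpy as np, cv2
from workcell import ctrl
def K(n):
    p=ctrl.camera_params(n); f=200/np.tan(np.radians(p['vfov'])/2)
    return p,f
def proj(n,X):
    p,f=K(n); c=np.atleast_2d(X)@np.array(p['R']).T+np.array(p['t']); s=c[:,:2]/c[:,2:]
    r2=(s**2).sum(1,keepdims=True); return s*(1+p['k1']*r2)*f+[p['cx'],p['cy']]
def unproj(n,uv,z):
    p,f=K(n); d=(np.atleast_2d(uv)-[p['cx'],p['cy']])/f; s=d.copy()
    for _ in range(20): s=d/(1+p['k1']*(s**2).sum(1,keepdims=True))
    R=np.array(p['R']);t=np.array(p['t']); o=-R.T@t
    w=np.c_[s,np.ones(len(s))]@R
    return o+w*((z-o[2])/w[:,2])[:,None]
def shot(n,name):
    im=np.array(ctrl.get_image(n)); cv2.imwrite('pics/'+name,im[:,:,::-1]); return im
E
python3 - <<'E'
from h import *
for n in('top','scene'):
    shot(n,n+'1.png');p,f=K(n);print(n,f,p['k1'],-np.array(p['R']).T@p['t'])
print(ctrl.get_obs())
E
```

```text
top 381.5957872676014 0.029639404814433126 [575.79784748  10.06480793 935.09505306]
scene 500.0257999859787 -0.07485752520250703 [ 954.13789206 -615.8426833   945.86027225]
{'t': 0.1, 'qpos': array([-1.30097929e+00,  4.23740627e-01,  1.63057199e+00, -1.83988591e-07,
        1.08855776e+00, -1.90030560e-02]), 'qvel': array([-0.000149  , -0.00166199, -0.00224779, -0.00040293,  0.00190685,
       -0.00075176]), 'joint_torque': array([-2.44644179e-04, -5.45612955e+01, -2.74324912e+01,  6.45457115e-02,
        1.88204111e-02, -3.19254161e-05]), 'ee_pos': array([ 177.91184253, -598.65666523,  222.01060807]), 'orientation': array([-3.10763724e+00, -4.51920036e-01,  2.51190838e-04]), 'ft_force': array([0.23496267, 0.74975008, 0.00497926]), 'moment': array([-0.00201721,  0.04940545, -0.00478077]), 'grasp_force': 0.0, 'width': 87.83778556696421}
```

View pics/top1.png

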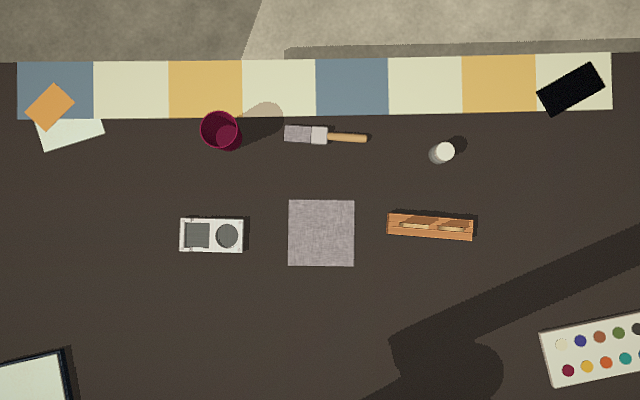

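View pics/scene1.png

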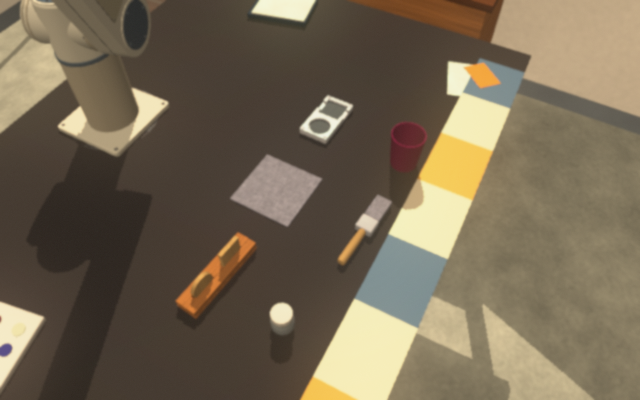

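Top view: die at about (211,235) with its square nest at the left (197,235), pad at (321,233), rack at (430,227), jar (442,152), brush (325,134), cup (220,130). The scene view suggests the square is in the pad-side slot (229,250) and the round blank in the far one (203,288). I'll enlarge to check.

Run:
```python
from h import *
a=cv2.imread('pics/top1.png');b=cv2.imread('pics/scene1.png')
f=lambda i,x,y,w,h,s:cv2.resize(i[y:y+h,x:x+w],(w*s,h*s),interpolation=cv2.INTER_CUBIC)
A=f(a,380,205,100,40,8);B=f(b,170,225,100,100,4);C=f(a,170,210,80,50,5)
cv=np.zeros((320+400,800,3),np.uint8)[:600]
cv=np.zeros((600,800,3),np.uint8);cv[:280]=A[20:300];cv[280:600,:400]=B[:320];cv[280:530,400:]=C
cv2.imwrite('pics/comp.png',cv)
print(unproj('top',[[321,233]],3),unproj('top',[[430,227]],24),unproj('top',[[211,235]],16))
```

```text
[[521.30607335  -8.87712185   3.        ]] [[ 532.01458545 -268.02298495   24.        ]] [[522.53136939 254.67128863  16.        ]]
```

View pics/comp.png

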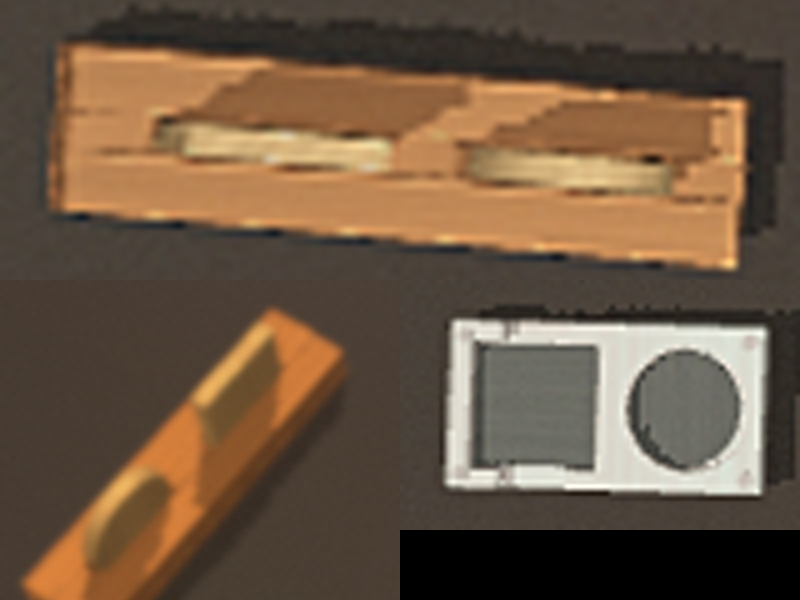

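The enlargement confirms it: the square blank is in the pad-side (+y) slot, the round one in the far slot. Next I'll fit the poses from corner pixels.

```bash
cat > fit.py <<'E'
from h import *
from scipy.optimize import least_squares
def fit(n,uv,P,x0):
    P=np.array(P,float)
    def W(q):
        c,s=np.cos(q[2]),np.sin(q[2]); return np.c_[q[0]+c*P[:,0]-s*P[:,1],q[1]+s*P[:,0]+c*P[:,1],P[:,2]]
    r=least_squares(lambda q:(proj(n,W(q))-uv).ravel(),x0,x_scale=[1,1,.01]); return r.x,np.sqrt((r.fun**2).mean())
E
python3 - <<'E'
from fit import *
A=lambda L:np.array([[380+(x+.5)/8-.5,205+(y+20.5)/8-.5] for x,y in L])
C=lambda L:np.array([[170+(x-399.5)/5-.5,210+(y-279.5)/5-.5] for x,y in L])
B=lambda L:np.array([[170+(x+.5)/4-.5,225+(y-279.5)/4-.5] for x,y in L])
# rack corners, +x up in image, +y left
print('rack top',fit('top',A([(70,45),(747,98),(738,268),(65,212)]),[(25,100,24),(25,-100,24),(-25,-100,24),(-25,100,24)],[530,-268,0]))
print('die top',fit('top',C([(452,320),(767,327),(762,494),(446,488)]),[(39.5,74,16),(39.5,-74,16),(-39.5,-74,16),(-39.5,74,16)],[522,254,0]))
# die auto: bright pixels
im=cv2.imread('pics/top1.png');g=cv2.cvtColor(im,cv2.COLOR_BGR2GRAY)
m=np.zeros_like(g);m[205:265,165:255]=(g>150)[205:265,165:255]
c=max(cv2.findContours(m,cv2.RETR_EXTERNAL,cv2.CHAIN_APPROX_NONE)[0],key=cv2.contourArea)
h=cv2.convexHull(c);b=cv2.boxPoints(cv2.minAreaRect(h));print(cv2.minAreaRect(h))
print(unproj('top',b,16).round(1))
# blank top edge ends in top view: back-left..front-right
q=unproj('top',A([(185,125),(392,138),(392,170),(160,150)]),62);print('blank',q.round(1),q.mean(0))
# scene: rack far-side corners, blank top corners
print('scene', unproj('scene',B([(273,311),(347,352)]),24).round(1), unproj('scene',B([(268,322),(200,402)]),62).round(1))
# pad both
print('pad top',unproj('top',[[288,199.5],[354,200],[354,266.5],[288,266]],3).round(1))
print('pad scene',unproj('scene',[[267,155],[321,180],[288,224],[232,192]],3).round(1))
# die in scene
print('die sc',unproj('scene',[[331,97],[354,103],[325,141],[300,130]],16).round(1))
E
```

```text
rack top (array([ 5.33188442e+02, -2.68231344e+02, -9.69875573e-02]), np.float64(0.23684075267748486))
die top (array([ 5.22496531e+02,  2.54611868e+02, -4.11141030e-02]), np.float64(0.3458309085587807))
((210.5762176513672, 235.02757263183594), (62.876773834228516, 33.34801483154297), 1.4688007831573486)
[[486.4 331.4  16. ]
 [565.7 329.   16. ]
 [558.9 179.3  16. ]
 [479.3 182.2  16. ]]
blank [[ 544.8 -194.6   62. ]
 [ 540.  -253.3   62. ]
 [ 530.9 -253.1   62. ]
 [ 537.8 -187.3   62. ]] [ 538.36970643 -222.06635959   62.        ]
scene [[ 521.6 -165.9   24. ]
 [ 571.6 -169.4   24. ]] [[ 540.8 -191.5   62. ]
 [ 536.7 -248.6   62. ]]
pad top [[604.4  70.1   3. ]
 [600.2 -91.1   3. ]
 [438.8 -87.4   3. ]
 [443.1  72.7   3. ]]
pad scene [[448.7  74.3   3. ]
 [607.   65.8   3. ]
 [600.1 -83.3   3. ]
 [436.2 -65.9   3. ]]
die sc [[500.1 330.9  16. ]
 [566.6 338.6  16. ]
 [561.7 174.8  16. ]
 [486.3 179.4  16. ]]
```

```bash
cat > plan.py <<'E'
import sys
from h import *
from scipy.spatial.transform import Rotation as Ro
# x y z yaw tilt : linear in the present tool frame, then turn in tool frame; and yaw/tilt now
def pose(yaw,tilt):
    c,s=np.cos(yaw),np.sin(yaw)
    return Ro.from_matrix(np.array([[c,s,0],[s,-c,0],[0,0,-1.]]))*Ro.from_rotvec([0,tilt,0])
def plan(x,y,z,yaw,tilt):
    o=ctrl.get_obs(); R=Ro.from_rotvec(o['orientation'])
    T=pose(yaw,tilt); d=np.array([x,y,z])-o['ee_pos']
    print('lin now-frame',R.inv().apply(d).round(1),'lin target-frame',T.inv().apply(d).round(1),'ang',(R.inv()*T).as_rotvec().round(3),'pos',o['ee_pos'].round(1),'w',round(o['width'],1),'t',round(o['t'],2),'q',o['qpos'].round(2))
if __name__=='__main__': plan(*map(float,sys.argv[1:]))
E
python3 plan.py 537.6 -223.4 150 -0.097 0
```

```text
lin now-frame [ 451.7 -257.2   72.4] lin target-frame [ 321.7 -408.3   72. ] ang [-0.001  0.     0.386] pos [ 177.9 -598.7  222. ] w 87.8 t 0.1 q [-1.3   0.42  1.63 -0.    1.09 -0.02]
```

```bash
python3 -m pendant '{"grip":[0.55,0.55,0.55,0.55,0.55,0.55,0.55,0.55,0.55,0.55,0.55,0.55],"linear":[[19,-10.8,3],[19,-10.8,3],[19,-10.8,3],[19,-10.8,3],[19,-10.8,3],[19,-10.8,3],[19,-10.8,3],[19,-10.8,3],[19,-10.8,3],[19,-10.8,3],[19,-10.8,3],[19,-10.8,3]],"angular":[[0,0,0],[0,0,0],[0,0,0],[0,0,0],[0,0,0],[0,0,0],[0,0,0],[0,0,0],[0,0,0],[0,0,0],[0,0,0],[0,0,0]]}'
python3 -m pendant '{"grip":[0.55,0.55,0.55,0.55,0.55,0.55,0.55,0.55,0.55,0.55,0.55,0.55],"linear":[[19,-10.8,3],[19,-10.8,3],[19,-10.8,3],[19,-10.8,3],[19,-10.8,3],[19,-10.8,3],[19,-10.8,3],[19,-10.8,3],[19,-10.8,3],[19,-10.8,3],[19,-10.8,3],[19,-10.8,3]],"angular":[[0,0,0],[0,0,0],[0,0,0],[0,0,0],[0,0,0],[0,0,0],[0,0,0],[0,0,0],[0,0,0],[0,0,0],[0,0,0],[0,0,0]]}'
python3 -m pendant '{"grip":[0.55,0.55,0.55,0.55,0.55,0.55],"linear":[[0,0,0],[0,0,0],[0,0,0],[0,0,0],[0,0,0],[0,0,0]],"angular":[[0,0,0.1],[0,0,0.1],[0,0,0.1],[0,0,0.086],[0,0,0],[0,0,0]]}'
python3 -m pendant '{"grip":[0.55,0.55,0.55,0.55,0.55,0.55,0.55],"linear":[[0,0,0],[0,0,0],[0,0,0],[0,0,0],[0,0,0],[0,0,0],[0,0,0]],"angular":[[0,0.1,0],[0,0.1,0],[0,0.1,0],[0,0.1,0],[0,0.1,0],[0,0,0],[0,0,0]]}'
python3 plan.py 543.4 -224 35.5 -0.097 0.5
```

```text
t: 1.1
ee_pos: [360.1, -408.9, 186.3]
orientation: [-3.108, -0.452, 0.0]
ft_force: [0.0, 0.1, -0.1]
width: 68.1
grasp_force: 0.0
t: 2.1
ee_pos: [541.7, -219.8, 150.2]
orientation: [-3.109, -0.452, 0.001]
ft_force: [0.1, -0.2, -0.2]
width: 68.0
grasp_force: 0.0
t: 2.6
ee_pos: [541.1, -220.7, 150.4]
orientation: [-3.138, 0.148, 0.001]
ft_force: [0.3, 0.1, 0.0]
width: 68.4
grasp_force: 0.0
t: 3.18
ee_pos: [542.0, -218.5, 150.4]
orientation: [3.043, -0.142, 0.709]
ft_force: [-0.2, -1.1, 0.8]
width: 68.1
grasp_force: 0.0
lin now-frame [-49.    6.1 103.9] lin target-frame [-53.4   5.3 101.8] ang [-0.009  0.043  0.001] pos [ 542.  -218.5  150.4] w 68.1 t 3.18 q [-0.5   0.35  2.07  0.55  0.35  0.68]
```

```bash
python3 -m pendant '{"grip":[0.55,0.55,0.55,0.55,0.55,0.55,0.55],"linear":[[0,6,0],[-7,0,15],[-7,0,15],[-7,0,15],[-7,0,15],[0,0,0],[0,0,0]],"angular":[[0,0,0],[0,0,0],[0,0,0],[0,0,0],[0,0.04,0],[0,0,0],[0,0,0]]}'
python3 plan.py 543.4 -224 35.5 -0.097 0.5
python3 - <<'E'
from h import *
a=shot('top','t2.png')[:,:,::-1];b=shot('scene','s2.png')[:,:,::-1]
f=lambda i,x,y,w,h,s:cv2.resize(i[y:y+h,x:x+w],(w*s,h*s),interpolation=cv2.INTER_CUBIC)
cv2.imwrite('pics/c2.png',np.hstack([f(a,370,180,130,100,3),f(b,150,180,130,100,3)]))
E
```

```text
t: 3.77
ee_pos: [545.2, -222.8, 93.1]
orientation: [3.039, -0.139, 0.745]
ft_force: [0.6, 0.2, -0.3]
width: 68.4
grasp_force: 0.0
lin now-frame [-28.1   2.   50.3] lin target-frame [-29.1   1.3  49.7] ang [-0.015  0.02   0.002] pos [ 545.2 -222.8   93.1] w 68.4 t 3.77 q [-0.51  0.47  2.09  0.96  0.25  0.25]
```

View pics/c2.png

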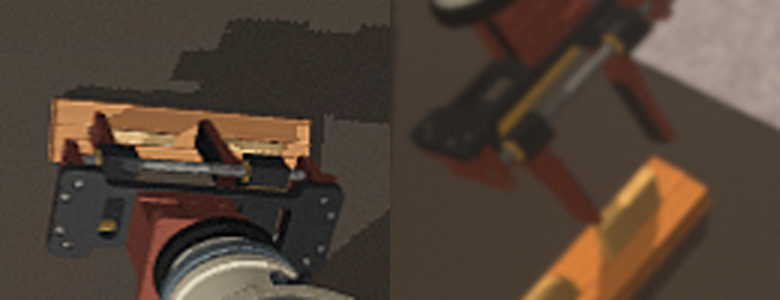

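The top crop (left) shows the fingers straddling the square blank lengthways, clear of the round one. The scene crop (right) agrees. j5 is getting small, so I'll reduce the tilt to 0.3 before going down.

```bash
python3 -m pendant '{"grip":[0.55,0.55,0.55,0.55],"linear":[[0,1.5,0],[0,0,0],[0,0,0],[0,0,0]],"angular":[[0,-0.09,0],[0,-0.09,0],[0,0,0],[0,0,0]]}'
python3 plan.py 541.1 -223.7 34.5 -0.097 0.3
```

```text
t: 4.2
ee_pos: [548.7, -218.8, 94.9]
orientation: [-3.065, 0.127, -0.636]
ft_force: [-0.3, 0.2, 0.1]
width: 68.0
grasp_force: 0.0
lin now-frame [-30.6   7.   52.4] lin target-frame [-24.7   5.6  55.6] ang [-0.03  -0.108  0.009] pos [ 548.7 -218.8   94.9] w 68.0 t 4.2 q [-0.5   0.47  2.04  0.61  0.32  0.6 ]
```

```bash
python3 -m pendant '{"grip":[0.55,0.55,0.55,0.55,0.55,0.55],"linear":[[0,0,0],[0,0,0],[0,0,0],[0,0,0],[0,0,0],[0,0,0]],"angular":[[-0.01,-0.036,0],[-0.01,-0.036,0],[-0.01,-0.036,0.009],[0,0,0],[0,0,0],[0,0,0]]}'
python3 plan.py 541.1 -223.7 34.5 -0.097 0.3
```

```text
t: 4.7
ee_pos: [546.9, -217.9, 93.4]
orientation: [3.091, -0.152, 0.464]
ft_force: [0.2, 0.0, 0.7]
width: 67.8
grasp_force: 0.0
lin now-frame [-22.2   6.5  54.8] lin target-frame [-22.4   6.4  54.7] ang [-0.002  0.002 -0.001] pos [ 546.9 -217.9   93.4] w 67.8 t 4.7 q [-0.45  0.47  1.99  0.26  0.42  0.99]
```

```bash
python3 -m pendant '{"grip":[0.55,0.55,0.55,0.55,0.55,0.55],"linear":[[0,3.2,0],[0,3.2,0],[-3.7,0,6],[-3.7,0,6],[0,0,0],[0,0,0]],"angular":[[0,0,0],[0,0,0],[0,0,0],[0,0,0],[0,0,0],[0,0,0]]}'
python3 plan.py 541.1 -223.7 34.5 -0.097 0.3
```

```text
t: 5.2
ee_pos: [542.3, -224.0, 78.9]
orientation: [3.091, -0.153, 0.459]
ft_force: [0.2, 1.0, 1.1]
width: 67.9
grasp_force: 0.0
lin now-frame [-14.1  -0.1  42.1] lin target-frame [-14.3  -0.2  42. ] ang [-0.001  0.005 -0.002] pos [ 542.3 -224.    78.9] w 67.9 t 5.2 q [-0.47  0.5   1.99  0.28  0.39  0.95]
```

```bash
python3 -m pendant '{"grip":[0.55,0.55,0.55,0.55,0.55,0.55,0.55,0.55,0.55,0.55],"linear":[[-1.8,0,5.25],[-1.8,0,5.25],[-1.8,0,5.25],[-1.8,0,5.25],[-1.8,0,5.25],[-1.8,0,5.25],[-1.8,0,5.25],[-1.8,0,5.25],[0,0,0],[0,0,0]],"angular":[[0,0,0],[0,0,0],[0,0,0],[0,0,0],[0,0,0],[0,0,0],[0,0,0],[0,0,0],[0,0,0],[0,0,0]]}'
python3 plan.py 541.1 -223.7 34.5 -0.097 0.3
```

```text
t: 6.03
ee_pos: [541.5, -224.0, 35.0]
orientation: [3.091, -0.152, 0.461]
ft_force: [-0.5, 0.3, 0.5]
width: 68.2
grasp_force: 0.0
lin now-frame [-0.5 -0.3  0.4] lin target-frame [-0.5 -0.3  0.4] ang [-0.001  0.004 -0.002] pos [ 541.5 -224.    35. ] w 68.2 t 6.03 q [-0.47  0.58  2.    0.37  0.3   0.86]
```

```bash
python3 -m pendant '{"grip":[0.2,0,-0.2,-0.5,-0.5,-0.5,-0.5,-0.5],"linear":[[0,0,0],[0,0,0],[0,0,0],[0,0,0],[0,0,0],[0,0,0],[0,0,0],[0,0,0]],"angular":[[0,0,0],[0,0,0],[0,0,0],[0,0,0],[0,0,0],[0,0,0],[0,0,0],[0,0,0]]}'
python3 plan.py 541.5 -224 150 -0.097 0.3
```

```text
t: 6.7
ee_pos: [541.9, -224.3, 35.8]
orientation: [3.09, -0.152, 0.463]
ft_force: [-1.9, 0.5, 3.9]
width: 55.9
grasp_force: 30.0
lin now-frame [  33.    -0.3 -109.3] lin target-frame [  33.3   -0.2 -109.2] ang [-0.     0.003 -0.002] pos [ 541.9 -224.3   35.8] w 55.9 t 6.7 q [-0.47  0.58  2.    0.37  0.3   0.86]
```

Width 55.9 mm at 30 N, so the blank is gripped. Lifting.

```bash
python3 -m pendant '{"grip":[-0.5,-0.5,-0.5,-0.5,-0.5,-0.5,-0.5,-0.5,-0.5,-0.5,-0.5,-0.5],"linear":[[2.75,0,-9.1],[2.75,0,-9.1],[2.75,0,-9.1],[2.75,0,-9.1],[2.75,0,-9.1],[2.75,0,-9.1],[2.75,0,-9.1],[2.75,0,-9.1],[2.75,0,-9.1],[2.75,0,-9.1],[2.75,0,-9.1],[2.75,0,-9.1]],"angular":[[0,0,0],[0,0,0],[0,0,0],[0,0,0],[0,0,0],[0,0,0],[0,0,0],[0,0,0],[0,0,0],[0,0,0],[0,0,0],[0,0,0]]}'
python3 plan.py 535 -10 150 -0.05 0.3
```

```text
t: 7.7
ee_pos: [541.3, -224.2, 150.6]
orientation: [3.09, -0.152, 0.462]
ft_force: [-0.8, 0.3, -0.3]
width: 55.7
grasp_force: 30.0
lin now-frame [ -26.3 -212.6   -7.2] lin target-frame [ -16.4 -213.6   -4.5] ang [ 0.013  0.003 -0.046] pos [ 541.3 -224.2  150.6] w 55.7 t 7.7 q [-0.47  0.37  1.96  0.21  0.54  1.03]
```

```bash
python3 -m pendant '{"grip":[-0.5,-0.5,-0.5,-0.5,-0.5,-0.5,-0.5,-0.5,-0.5,-0.5,-0.5,-0.5],"linear":[[-2.4,-19.4,-0.7],[-2.4,-19.4,-0.7],[-2.4,-19.4,-0.7],[-2.4,-19.4,-0.7],[-2.4,-19.4,-0.7],[-2.4,-19.4,-0.7],[-2.4,-19.4,-0.7],[-2.4,-19.4,-0.7],[-2.4,-19.4,-0.7],[-2.4,-19.4,-0.7],[-2.4,-19.4,-0.7],[0,0,0]],"angular":[[0,0,0],[0,0,0],[0,0,0],[0,0,0],[0,0,0],[0,0,0],[0,0,0],[0,0,0],[0,0,0],[0,0,0],[0,0,0],[0,0,0]]}'
python3 -m pendant '{"grip":[-0.5,-0.5,-0.5,-0.5,-0.5,-0.5,-0.5,-0.5,-0.5,-0.5,-0.5,-0.5],"linear":[[0,0,0],[0,0,0],[0,0,0],[0,0,0],[0,0,0],[0,0,0],[0,0,0],[0,0,0],[0,0,0],[0,0,0],[0,0,0],[0,0,0]],"angular":[[0,-0.1,0],[0,-0.1,0],[0,-0.1,0],[0,-0.1,0],[0,-0.1,0],[0,-0.1,0],[0,-0.1,0],[0,-0.1,0],[0,-0.1,0],[0,-0.1,0],[0,-0.1,0],[0,-0.05,0]]}'
python3 plan.py 521 -9 60 -0.097 -0.85
```

```text
t: 8.7
ee_pos: [534.7, -6.9, 149.9]
orientation: [3.091, -0.149, 0.462]
ft_force: [0.2, 0.1, 0.1]
width: 55.7
grasp_force: 30.0
t: 9.7
ee_pos: [535.4, -9.9, 148.5]
orientation: [-2.814, 0.138, 1.289]
ft_force: [-0.2, 0.4, -0.3]
width: 55.8
grasp_force: 30.0
lin now-frame [57.6  0.7 68.7] lin target-frame [57.   0.5 69.2] ang [-0.003  0.009  0.   ] pos [535.4  -9.9 148.5] w 55.8 t 9.7 q [-0.06  0.83  1.35  0.03  1.82  1.6 ]
```

```bash
python3 -m pendant '{"grip":[-0.5,-0.5,-0.5,-0.5,-0.5,-0.5,-0.5,-0.5,-0.5,-0.5],"linear":[[7.1,0,8.6],[7.1,0,8.6],[7.1,0,8.6],[7.1,0,8.6],[7.1,0,8.6],[7.1,0,8.6],[7.1,0,8.6],[7.1,0,8.6],[0,0,0],[0,0,0]],"angular":[[0,0,0],[0,0,0],[0,0,0],[0,0,0],[0,0,0],[0,0,0],[0,0,0],[0,0,0],[0,0,0],[0,0,0]]}'
python3 plan.py 521 -9 17 -0.097 -0.85
python3 - <<'E'
from h import *
a=shot('top','t3.png')[:,:,::-1];b=shot('scene','s3.png')[:,:,::-1]
f=lambda i,x,y,w,h,s:cv2.resize(i[y:y+h,x:x+w],(w*s,h*s),interpolation=cv2.INTER_CUBIC)
cv2.imwrite('pics/c3.png',np.hstack([f(a,256,170,130,110,3),f(b,210,120,130,110,3)]))
E
```

```text
t: 10.53
ee_pos: [520.0, -7.6, 60.9]
orientation: [-2.818, 0.138, 1.283]
ft_force: [1.1, -0.8, 0.0]
width: 55.8
grasp_force: 30.0
lin now-frame [33.9  1.4 27.9] lin target-frame [33.7  1.3 28.1] ang [-0.002  0.005 -0.   ] pos [520.   -7.6  60.9] w 55.8 t 10.53 q [-0.06  0.93  1.39  0.03  1.68  1.6 ]
```

View pics/c3.png

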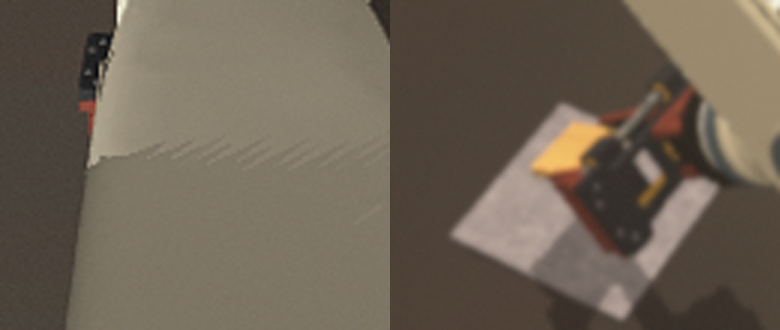

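The scene crop shows the blank held by its edges, nearly flat, reaching toward the robot over the pad. In the top view the arm hides it. Lowering.

```bash
python3 -m pendant '{"grip":[-0.5,-0.5,-0.5,-0.5,-0.5,-0.5,-0.5,-0.5,-0.5,-0.5],"linear":[[5.2,0,4.6],[5.2,0,4.6],[5.2,0,4.6],[5.2,0,4.6],[4.5,0,4],[1.5,0,1.3],[1.5,0,1.3],[1.5,0,1.3],[0,0,0],[0,0,0]],"angular":[[0,0,0],[0,0,0],[0,0,0],[0,0,0],[0,0,0],[0,0,0],[0,0,0],[0,0,0],[0,0,0],[0,0,0]]}'
python3 plan.py 521 -9 17 -0.097 -0.85
```

```text
t: 11.47
ee_pos: [520.3, -7.6, 21.8]
orientation: [-2.819, 0.138, 1.281]
ft_force: [0.1, -1.1, 0.3]
width: 55.9
grasp_force: 30.0
lin now-frame [4.1 1.4 2.6] lin target-frame [4.1 1.4 2.6] ang [-0.002  0.003  0.   ] pos [520.3  -7.6  21.8] w 55.9 t 11.47 q [-0.06  0.98  1.38  0.03  1.63  1.6 ]
```

```bash
for i in 1 2 3; do python3 -m pendant '{"grip":[-0.5,-0.5,-0.5,-0.5],"linear":[[0.75,0,0.65],[0.75,0,0.65],[0,0,0],[0,0,0]],"angular":[[0,0,0],[0,0,0],[0,0,0],[0,0,0]]}' | egrep 'ee_pos|force'; done
```

```text
ee_pos: [520.3, -7.5, 19.8]
ft_force: [-0.0, 0.2, -0.6]
grasp_force: 30.0
ee_pos: [520.2, -7.5, 17.7]
ft_force: [-0.8, 0.9, -0.1]
grasp_force: 30.0
ee_pos: [520.2, -7.6, 15.7]
ft_force: [-0.0, -0.4, -0.3]
grasp_force: 30.0
```

```bash
for i in 1 2; do python3 -m pendant '{"grip":[-0.5,-0.5,-0.5,-0.5],"linear":[[0.65,0,0.55],[0.65,0,0.55],[0,0,0],[0,0,0]],"angular":[[0,0,0],[0,0,0],[0,0,0],[0,0,0]]}' | egrep 'ee_pos|force'; done
```

```text
ee_pos: [520.4, -7.6, 14.8]
ft_force: [1.1, 0.3, 5.5]
grasp_force: 30.0
ee_pos: [520.8, -7.6, 13.8]
ft_force: [3.2, 0.1, 8.6]
grasp_force: 30.0
```

Contact with the pad (8.6 N). Letting go and backing off along the tool axis.

```bash
python3 -m pendant '{"grip":[0.55,0.55,0.55,0.55,0.55,0.55],"linear":[[0,0,0],[0,0,0],[0,0,0],[0,0,0],[0,0,0],[0,0,0]],"angular":[[0,0,0],[0,0,0],[0,0,0],[0,0,0],[0,0,0],[0,0,0]]}'
python3 -m pendant '{"grip":[0.55,0.55,0.55,0.55,0.55,0.55,0.55,0.55,0.55,0.55,0.55,0.55],"linear":[[0,0,-5],[0,0,-10],[0,0,-15],[0,0,-20],[0,0,-20],[0,0,-20],[0,0,-20],[0,0,-20],[0,0,-20],[0,0,-20],[0,0,-10],[0,0,0]],"angular":[[0,0,0],[0,0,0],[0,0,0],[0,0,0],[0,0,0],[0,0,0],[0,0,0],[0,0,0],[0,0,0],[0,0,0],[0,0,0],[0,0,0]]}'
python3 -m pendant '{"grip":[0.55,0.55,0.55,0.55,0.55,0.55,0.55,0.55,0.55,0.55,0.55,0.55],"linear":[[0,-20,0],[0,-20,0],[0,-20,0],[0,-20,0],[0,-20,0],[0,-20,0],[0,-20,0],[0,-20,0],[0,0,0],[0,0,0],[0,0,0],[0,0,0]],"angular":[[0,0.1,0],[0,0.1,0],[0,0.1,0],[0,0.1,0],[0,0.1,0],[0,0.1,0],[0,0.1,0],[0,0.1,0],[0,0.04,0],[0,0,0],[0,0,0],[0,0,0]]}'
python3 plan.py 521 200 170 -0.097 0
python3 - <<'E'
from h import *
a=shot('top','t4.png')[:,:,::-1];b=shot('scene','s4.png')[:,:,::-1]
f=lambda i,x,y,w,h,s:cv2.resize(i[y:y+h,x:x+w],(w*s,h*s),interpolation=cv2.INTER_CUBIC)
cv2.imwrite('pics/c4.png',np.hstack([f(a,275,180,100,100,4),f(b,220,140,100,100,4)]))
E
```

```text
t: 13.63
ee_pos: [520.2, -7.5, 12.2]
orientation: [-2.819, 0.138, 1.282]
ft_force: [-0.3, 0.1, -0.3]
width: 67.9
grasp_force: 0.0
t: 14.63
ee_pos: [657.9, -21.3, 133.0]
orientation: [-2.823, 0.138, 1.274]
ft_force: [-0.4, -0.8, 0.1]
width: 67.7
grasp_force: 0.0
t: 15.63
ee_pos: [671.3, 137.7, 130.9]
orientation: [-3.136, 0.155, 0.022]
ft_force: [0.5, -0.1, 0.4]
width: 68.2
grasp_force: 0.0
lin now-frame [-156.2  -47.2  -36.8] lin target-frame [-155.6  -47.4  -39.1] ang [-0.001  0.014 -0.002] pos [671.3 137.7 130.9] w 68.2 t 15.63 q [0.18 0.62 1.53 0.01 1.   1.85]
```

View pics/c4.png

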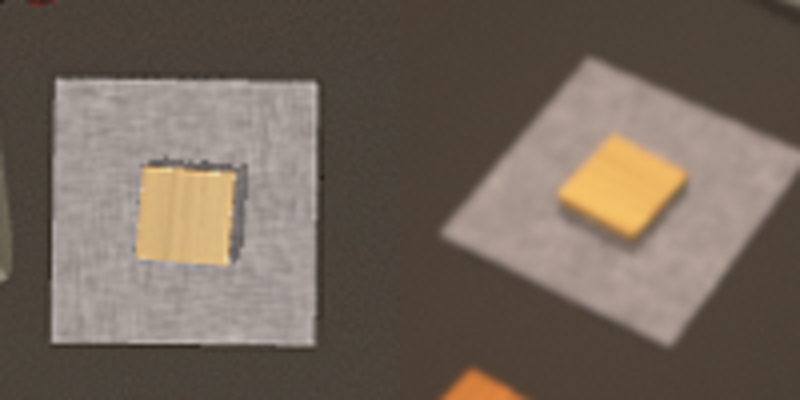

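The blank lies flat in the middle of the pad, corners in the top crop at about (143,167), (237,171), (231,265) and (136,259). Now to measure it and the die (from the first picture) with sub-pixel edges.

```bash
cat > edge.py <<'E'
from fit import *
# refine model outline (x half a, y half b, height z) by gradient: maximise contrast along sampled edges
def refine(n,img,a,b,z,q0,ch=None,w=2.5,bright=1,sides=(0,1,2,3)):
    g=img.astype(float).mean(2) if ch is None else ch.astype(float)
    t=np.linspace(-.85,.85,40); S=[np.c_[0*t+a,t*b],np.c_[0*t-a,t*b],np.c_[t*a,0*t+b],np.c_[t*a,0*t-b]]
    N=[(1,0),(-1,0),(0,1),(0,-1)]
    q=np.array(q0,float)
    for it in range(4):
        c,s=np.cos(q[2]),np.sin(q[2]);R=np.array([[c,-s],[s,c]]);rows=[];rhs=[];med=[]
        for k in sides:
            P=S[k]; nn=R@N[k]
            offs=np.linspace(-w*2.4,w*2.4,61); prof=[]
            for o in offs:
                Wd=(P@R.T)+q[:2]+nn*o
                uv=proj(n,np.c_[Wd,np.full(len(Wd),z)]).astype(np.float32)
                prof.append(cv2.remap(g.astype(np.float32),uv[:,:1].copy(),uv[:,1:].copy(),cv2.INTER_LINEAR)[:,0])
            gr=np.clip(-bright*np.gradient(np.array(prof),axis=0),0,None)
            e=(gr**2*offs[:,None]).sum(0)/(gr**2).sum(0); med.append(round(float(np.median(e)),2))
            ok=abs(e-np.median(e))<1.5
            for p,ei in zip(P[ok],e[ok]):
                J=R@np.array([-p[1],p[0]]); rows.append([nn[0],nn[1],nn@J]);rhs.append(ei)
        q=q+np.linalg.lstsq(np.array(rows),np.array(rhs),rcond=None)[0]
    return q.round(4),med
E
python3 - <<'E'
from edge import *
i1=cv2.imread('pics/top1.png');i4=cv2.imread('pics/t4.png')
C=np.array([[275+(x+.5)/4-.5,180+(y+.5)/4-.5] for x,y in [(143,167),(237,171),(231,265),(136,259)]])
q,e=fit('top',C,[(28,28,12),(28,-28,12),(-28,-28,12),(-28,28,12)],[510,-8,0]);print('corner fit',q,e)
sat=lambda i:i[:,:,2].astype(float)-i[:,:,0]
print('blank top',refine('top',i4,28,28,12,q,ch=sat(i4)))
s4=cv2.imread('pics/s4.png');print('blank scene',refine('scene',s4,28,28,12,q,ch=sat(s4)))
print('die top',refine('top',i1,39.5,74,16,[522.5,254.8,-.042]))
s1=cv2.imread('pics/scene1.png');print('die scene',refine('scene',s1,39.5,74,16,[522.5,254.8,-.042]))
for k in range(2):
    pass
print('nest top',refine('top',i1,31,31,16,[524,289,-.042],bright=-1))
print('pad',refine('top',i1,80,80,3,[521.5,-9,-.02]))
E
```

```text
corner fit [ 5.20654650e+02 -9.42726639e+00 -8.06038463e-02] 0.21001423056365207
blank top (array([ 5.207734e+02, -8.462200e+00, -9.980000e-02]), [0.15, 0.09, 0.24, 0.25])
blank scene (array([ 5.222032e+02, -7.777100e+00, -1.026000e-01]), [1.14, 1.09, 1.4, 1.4])
die top (array([ 5.227602e+02,  2.552392e+02, -4.770000e-02]), [0.3, 0.23, 0.91, 0.97])Traceback (most recent call last):
  File "<stdin>", line 9, in <module>
  File "edge.py", line 15, in refine
    uv=proj(n,np.c_[Wd,np.full(len(Wd),z)]).astype(np.float32)
       ~~~~^^^^^^^^^^^^^^^^^^^^^^^^^^^^^^^^
  File "h.py", line 7, in proj
    p,f=K(n); c=np.atleast_2d(X)@np.array(p['R']).T+np.array(p['t']); s=c[:,:2]/c[:,2:]
        ~^^^
  File "h.py", line 4, in K
    p=ctrl.camera_params(n); f=200/np.tan(np.radians(p['vfov'])/2)
ValueError: time passes only in moves, steps and waits
```

```bash
sed -i 's/^def K(n):/import functools\n@functools.lru_cache\ndef K(n):/' h.py
python3 - <<'E'
from edge import *
i1=cv2.imread('pics/top1.png');s1=cv2.imread('pics/scene1.png')
print('die scene',refine('scene',s1,39.5,74,16,[522.5,254.8,-.045]))
print('nest top',refine('top',i1,31,31,16,[524,289,-.045],bright=-1))
print('nest scene',refine('scene',s1,31,31,16,[524,289,-.045],bright=-1))
print('pad top',refine('top',i1,80,80,3,[521.5,-9,-.02]))
print('pad scene',refine('scene',s1,80,80,3,[521.5,-9,-.02]))
# profile along die y through nest middle (x'=12) and through wall(x'=35): local y coordinate at z=16
g=i1.astype(float).mean(2).astype(np.float32); q=[522.8,255.2,-.047];c,s=np.cos(q[2]),np.sin(q[2])
for xs,nm in (([-22,-18,18,22],'mid'),([-36,36],'wall')):
    ys=np.arange(-80,81,1.);acc=0
    for x in xs:
        uv=proj('top',np.c_[q[0]+c*x-s*ys,q[1]+s*x+c*ys,0*ys+16]).astype(np.float32)
        acc=acc+cv2.remap(g,uv[:,:1].copy(),uv[:,1:].copy(),cv2.INTER_LINEAR)[:,0]/len(xs)
    d=np.gradient(acc); 
    print(nm,[(int(ys[k]),round(float(d[k]),1)) for k in range(1,160) if abs(d[k])>6 and abs(d[k])>=abs(d[k-1]) and abs(d[k])>abs(d[k+1])])
E
```

```text
die scene (array([ 5.241790e+02,  2.572473e+02, -5.390000e-02]), [1.46, 1.54, 1.77, 1.63])
nest top (array([ 5.239787e+02,  2.894850e+02, -3.950000e-02]), [-1.6, -1.74, -1.06, -1.1])
nest scene (array([ 5.260247e+02,  2.905275e+02, -4.590000e-02]), [-1.35, -2.36, -2.04, -2.12])
pad top (array([ 5.227196e+02, -8.064900e+00, -2.930000e-02]), [0.11, 0.13, 0.31, 0.34])
pad scene (array([ 5.235963e+02, -6.287600e+00, -3.450000e-02]), [0.58, 0.58, 0.72, 0.71])
mid [(-75, 37.3), (-58, -17.4), (-26, -6.3), (-17, 22.1), (4, -37.1), (58, -10.9), (64, 27.6), (75, -39.9)]
wall [(-75, 39.6), (-65, 6.7), (42, -17.1), (47, -8.6), (50, 17.1), (75, -40.1)]
```

```bash
python3 -m pendant '{"grip":[0.6,0.6,0.6,0.6,0.6,0.6,0.6,0.6,0.6,0.6,0.6,0.6],"linear":[[-14,13,0],[-14,13,0],[-14,13,0],[-14,13,0],[-14,13,0],[-14,13,0],[-14,13,0],[-14,13,0],[-14,13,0],[-10,13,0],[0,0,0],[0,0,0]],"angular":[[0,0,0],[0,0,0],[0,0,0],[0,0,0],[0,0,0],[0,0,0],[0,0,0],[0,0,0],[0,0,0],[0,0,0],[0,0.012,0],[0,0,0]]}'
python3 -m pendant '{"grip":[0.6,0.6,0.6,0.6,0.6,0.6,0.6,0.6,0.6,0.6,0.6,0.6],"linear":[[0,0,0],[0,0,0],[0,0,0],[0,0,0],[0,0,0],[0,0,0],[0,0,0],[0,0,0],[0,0,0],[0,0,0],[0,0,0],[0,0,0]],"angular":[[0,0,-0.12],[0,0,-0.12],[0,0,-0.12],[0,0,-0.12],[0,0,-0.12],[0,0,-0.12],[0,0,-0.12],[0,0,-0.12],[0,0,-0.12],[0,0,-0.12],[0,0,-0.12],[0,0,-0.12]]}'
python3 -m pendant '{"grip":[0.6,0.6,0.6,0.6],"linear":[[0,0,0],[0,0,0],[0,0,0],[0,0,0]],"angular":[[0,0,-0.12],[0,0,-0.01],[0,0,0],[0,0,0]]}'
python3 plan.py 521.5 -7.7 5.5 1.47 0
```

```text
t: 16.73
ee_pos: [523.0, 21.4, 132.4]
orientation: [-3.136, 0.158, 0.002]
ft_force: [0.2, 0.4, -0.4]
width: 70.4
grasp_force: 0.0
t: 17.73
ee_pos: [524.3, 22.7, 132.5]
orientation: [-2.454, -1.959, -0.001]
ft_force: [0.4, 0.5, 0.1]
width: 70.5
grasp_force: 0.0
t: 18.07
ee_pos: [523.5, 22.4, 132.5]
orientation: [-2.331, -2.104, -0.0]
ft_force: [0.4, -0.5, -0.7]
width: 70.3
grasp_force: 0.0
lin now-frame [-30.3   1.2 126.9] lin target-frame [-30.2   1.1 127. ] ang [-0.001 -0.001 -0.002] pos [523.5  22.4 132.5] w 70.3 t 18.07 q [0.02 0.41 1.92 0.   0.82 0.12]
```

```bash
python3 -m pendant '{"grip":[0.6,0.6,0.6,0.6,0.6,0.6,0.6,0.6,0.6,0.6],"linear":[[-10,0.4,0],[-10,0.4,0],[-10.3,0.4,0],[0,0,20],[0,0,20],[0,0,20],[0,0,20],[0,0,10],[0,0,0],[0,0,0]],"angular":[[0,0,0],[0,0,0],[0,0,0],[0,0,0],[0,0,0],[0,0,0],[0,0,0],[0,0,0],[0,0,0],[0,0,0]]}'
python3 plan.py 521.5 -7.7 5.5 1.47 0
```

```text
t: 18.9
ee_pos: [520.8, -8.5, 42.4]
orientation: [-2.328, -2.106, 0.001]
ft_force: [-0.1, 0.2, -0.7]
width: 70.6
grasp_force: 0.0
lin now-frame [ 0.8  0.7 36.9] lin target-frame [ 0.9  0.6 36.9] ang [-0.002 -0.001  0.001] pos [520.8  -8.5  42.4] w 70.6 t 18.9 q [-0.04  0.56  1.95  0.    0.63  0.06]
```

```bash
python3 -m pendant '{"grip":[0.6,0.6,0.6,0.6,0.6,0.6,0.6,0.6],"linear":[[0.8,0.7,10],[0,0,10],[0,0,8],[0,0,5],[0,0,2.5],[0,0,1],[0,0,0],[0,0,0]],"angular":[[0,0,0],[0,0,0],[0,0,0],[0,0,0],[0,0,0],[0,0,0],[0,0,0],[0,0,0]]}'
python3 -m pendant '{"grip":[0.4,0.2,0,-0.2,-0.5,-0.5,-0.5,-0.5],"linear":[[0,0,0],[0,0,0],[0,0,0],[0,0,0],[0,0,0],[0,0,0],[0,0,0],[0,0,0]],"angular":[[0,0,0],[0,0,0],[0,0,0],[0,0,0],[0,0,0],[0,0,0],[0,0,0],[0,0,0]]}'
python3 plan.py 521.5 -7.7 100 1.47 0
```

```text
t: 19.57
ee_pos: [521.8, -7.2, 6.1]
orientation: [-2.328, -2.108, -0.0]
ft_force: [-0.2, -0.2, 0.5]
width: 70.5
grasp_force: 0.0
t: 20.23
ee_pos: [521.9, -7.2, 6.3]
orientation: [-2.328, -2.108, -0.0]
ft_force: [-0.7, 0.3, 5.1]
width: 55.6
grasp_force: 30.0
lin now-frame [ -0.4  -0.4 -93.7] lin target-frame [ -0.5  -0.3 -93.7] ang [-0.001 -0.001  0.002] pos [521.9  -7.2   6.3] w 55.6 t 20.23 q [-0.04  0.63  1.96  0.    0.56  0.06]
```

Gripped again at 55.6 mm, centre x = 521.8. So the top camera reads about 1 mm low in x and 0.9 mm low in y, which puts the nest centre near (525.3, 290.6).

```bash
python3 -m pendant '{"grip":[-0.5,-0.5,-0.5,-0.5,-0.5,-0.5],"linear":[[0,0,-10],[0,0,-16],[0,0,-16],[0,0,-16],[0,0,-16],[0,0,0]],"angular":[[0,0,0],[0,0,0],[0,0,0],[0,0,0],[0,0,0],[0,0,-0.055]]}'
python3 plan.py 525.3 291 80 1.525 0
```

```text
t: 20.73
ee_pos: [523.5, -7.3, 83.1]
orientation: [2.269, 2.171, 0.005]
ft_force: [0.2, -0.4, -0.7]
width: 55.5
grasp_force: 30.0
lin now-frame [298.1 -11.4   3.4] lin target-frame [298.1 -11.9   3.1] ang [ 0.003 -0.001  0.002] pos [523.5  -7.3  83.1] w 55.5 t 20.73 q [-0.04  0.49  1.94  0.    0.71  0.01]
```

```bash
python3 -m pendant '{"grip":[-0.5,-0.5,-0.5,-0.5,-0.5,-0.5,-0.5,-0.5,-0.5,-0.5,-0.5,-0.5],"linear":[[27,-1.1,0],[27,-1.1,0],[27,-1.1,0],[27,-1.1,0],[27,-1.1,0],[27,-1.1,0],[27,-1.1,0],[27,-1.1,0],[27,-1.1,0],[27,-1.1,0],[28,-1,0],[0,0,0]],"angular":[[0,0,0],[0,0,0],[0,0,0],[0,0,0],[0,0,0],[0,0,0],[0,0,0],[0,0,0],[0,0,0],[0,0,0],[0,0,0],[0,0,0]]}'
python3 -m pendant '{"grip":[-0.5,-0.5,-0.5,-0.5,-0.5],"linear":[[0,0,15],[0,0,15],[0,0,10],[0,0,0],[0,0,0]],"angular":[[0,0,0],[0,0,0],[0,0,0],[0,0,0],[0,0,0]]}'
python3 plan.py 525.3 291 12.5 1.525 0
```

```text
t: 21.73
ee_pos: [523.4, 295.3, 81.1]
orientation: [-2.265, -2.174, -0.005]
ft_force: [0.6, 0.1, 0.1]
width: 55.4
grasp_force: 30.0
t: 22.15
ee_pos: [522.5, 290.3, 40.0]
orientation: [-2.269, -2.17, 0.002]
ft_force: [0.7, 0.2, -0.1]
width: 55.6
grasp_force: 30.0
lin now-frame [ 0.8  2.8 27.5] lin target-frame [ 0.8  2.8 27.5] ang [-0.003 -0.     0.001] pos [522.5 290.3  40. ] w 55.6 t 22.15 q [0.49 0.64 1.78 0.   0.72 0.53]
```

```bash
python3 -m pendant '{"grip":[-0.5,-0.5,-0.5,-0.5,-0.5],"linear":[[0.8,2.8,7],[0,0,7],[0,0,3],[0,0,0],[0,0,0]],"angular":[[0,0,0],[0,0,0],[0,0,0],[0,0,0],[0,0,0]]}' | egrep 'ee_pos|force'
for i in 1 2 3; do python3 -m pendant '{"grip":[-0.5,-0.5,-0.5,-0.5],"linear":[[0,0,1],[0,0,1],[0,0,0],[0,0,0]],"angular":[[0,0,0],[0,0,0],[0,0,0],[0,0,0]]}' | egrep 'ee_pos|ft_force'; done
```

```text
ee_pos: [525.6, 291.6, 23.1]
ft_force: [0.3, -0.5, -0.9]
grasp_force: 30.0
ee_pos: [525.7, 291.7, 21.5]
ft_force: [-0.2, -0.0, -0.3]
ee_pos: [525.6, 291.7, 19.3]
ft_force: [0.3, -0.6, -0.4]
ee_pos: [525.5, 291.7, 17.3]
ft_force: [-1.5, -0.1, 0.4]
```

```bash
python3 -m pendant '{"grip":[-0.5,-0.5,-0.5],"linear":[[-0.5,0,0.7],[0,0,0],[0,0,0]],"angular":[[0,0,0],[0,0,0],[0,0,0]]}' | egrep 'ee_pos|ft_force'
for i in 1 2 3; do python3 -m pendant '{"grip":[-0.5,-0.5,-0.5,-0.5],"linear":[[0,0,0.5],[0,0,0.5],[0,0,0],[0,0,0]],"angular":[[0,0,0],[0,0,0],[0,0,0],[0,0,0]]}' | egrep 'ee_pos|ft_force'; done
```

```text
ee_pos: [525.4, 291.3, 16.7]
ft_force: [-2.6, 1.5, 1.8]
ee_pos: [525.1, 291.0, 15.3]
ft_force: [-3.7, 0.3, 1.1]
ee_pos: [525.1, 291.0, 14.4]
ft_force: [-5.5, 0.1, 1.0]
ee_pos: [525.2, 291.0, 13.5]
ft_force: [-5.9, 0.4, 1.8]
```

Almost home, with a light side push from the +x wall. Easing 0.6 mm in -x, then down a touch.

```bash
python3 -m pendant '{"grip":[-0.5,-0.5,-0.5,-0.5],"linear":[[0,-0.6,0],[0,0,0.4],[0,0,0],[0,0,0]],"angular":[[0,0,0],[0,0,0],[0,0,0],[0,0,0]]}' | egrep 'ee_pos|ft_force'
python3 -m pendant '{"grip":[-0.5,-0.5,-0.5],"linear":[[0,0,0.4],[0,0,0],[0,0,0]],"angular":[[0,0,0],[0,0,0],[0,0,0]]}' | egrep 'ee_pos|ft_force'
```

```text
ee_pos: [525.1, 291.1, 13.3]
ft_force: [-3.8, -1.4, 1.8]
ee_pos: [525.1, 291.1, 13.3]
ft_force: [-4.6, -2.0, 6.7]
```

Floor contact at z = 13.3, exactly the fully-home height. Letting go and clearing away.

```bash
python3 -m pendant '{"grip":[0.3,0.5,0.5,0.5,0.5,0.5],"linear":[[0,0,0],[0,0,0],[0,0,0],[0,0,0],[0,0,0],[0,0,0]],"angular":[[0,0,0],[0,0,0],[0,0,0],[0,0,0],[0,0,0],[0,0,0]]}'
python3 -m pendant '{"grip":[0.5,0.5,0.5,0.5,0.5,0.5,0.5,0.5,0.5,0.5],"linear":[[0,0,-5],[0,0,-10],[0,0,-18],[0,0,-18],[0,0,-18],[0,0,-18],[0,0,-18],[0,0,-18],[0,0,-18],[0,0,0]],"angular":[[0,0,0],[0,0,0],[0,0,0],[0,0,0],[0,0,0],[0,0,0],[0,0,0],[0,0,0],[0,0,0],[0,0,0]]}' | grep ee_pos
python3 -m pendant '{"grip":[0.5,0.5,0.5,0.5,0.5,0.5,0.5,0.5,0.5,0.5,0.5,0.5],"linear":[[-25,0,0],[-25,0,0],[-25,0,0],[-25,0,0],[-25,0,0],[-25,0,0],[-25,0,0],[-25,0,0],[-25,0,0],[-25,0,0],[0,0,0],[0,0,0]],"angular":[[0,0,0],[0,0,0],[0,0,0],[0,0,0],[0,0,0],[0,0,0],[0,0,0],[0,0,0],[0,0,0],[0,0,0],[0,0,0],[0,0,0]]}' | grep ee_pos
python3 - <<'E'
from edge import *
a=shot('top','t5.png')[:,:,::-1];b=shot('scene','s5.png')[:,:,::-1]
f=lambda i,x,y,w,h,s:cv2.resize(i[y:y+h,x:x+w],(w*s,h*s),interpolation=cv2.INTER_CUBIC)
cv2.imwrite('pics/c5.png',np.hstack([f(a,165,190,100,80,4),f(b,280,80,100,80,4)]))
sat=lambda i:i[:,:,2].astype(float)-i[:,:,0]
for n,i in(('top',a),('scene',b)): print(n,refine(n,i,28,28,19,[524,290,-.046],ch=sat(i)))
E
```

```text
t: 25.9
ee_pos: [525.4, 291.4, 12.9]
orientation: [-2.269, -2.171, -0.001]
ft_force: [-0.4, -0.3, -0.4]
width: 65.7
grasp_force: 0.0
ee_pos: [527.4, 292.2, 158.4]
ee_pos: [514.0, 40.4, 153.4]
top (array([ 5.254954e+02,  2.895343e+02, -5.350000e-02]), [-0.29, -0.32, 0.25, 0.4])
scene (array([ 5.274080e+02,  2.896051e+02, -3.550000e-02]), [0.35, 0.22, 0.06, 0.11])
```

View pics/c5.png

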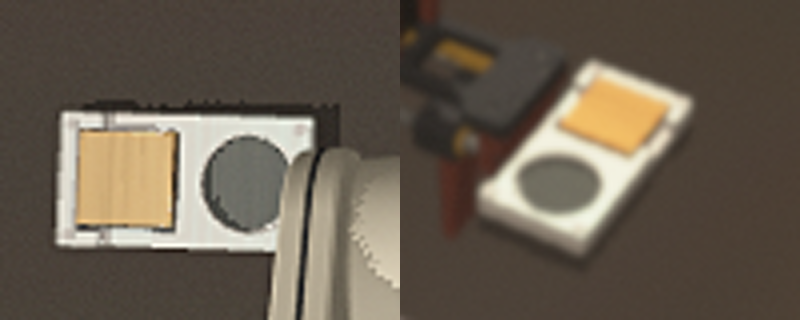

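The blank sits squarely inside the square nest, at about (127,180) in the top crop. Its measured position matches the nest centre to about 1.5 mm, it bottomed at the seated height, and the arm is clear.

```bash
python3 -c "
from workcell import ctrl
print(ctrl.close_job())"
```

```text
the job is handed in; nothing more can be done
None
```

The square blank was laid flat on the felt pad and let go, then picked up again and seated flat and fully home in the die's square nest; the job is handed in, though the interface gave no verdict.

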